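# Put the sanding block away in the drop-front chest

## Robot

A 6-joint arm with a two-finger parallel gripper is mounted at the origin on the work surface; the furniture and walls round the work are solid. World frame = base frame: x ahead of the robot, y to its left, z up, the work surface at z = 0. Lengths are in m, angles in rad, forces in N, time in s.
With the tool pointing down it reaches from about 0.375 to 0.9 m from the base axis. Payload 3.1 kg.
Tool frame: the origin (TCP) lies on the centre line of the jaws, within the pads' length; the fingertips stand ahead of it and the grasp point (between the pads) lies 3 mm ahead of it (robot.tip_reach is the z of the fingertips in the tool frame, in m); z points along the fingers, y is the line along which they close (so a half turn about z gives the same grasp; the last joint's range is limited). The gripper opens to 87 mm and grips with 3 to 60 N. Pads are 19 mm wide; open, the fingers measure 117 mm over their backs; the gripper's body (75 mm by 190 mm) begins 51 mm behind the grasp point.
Start: joints at [-1.512, 0.527, 1.433, -0, 1.181, -0.178], TCP at [0.147, -0.607, 0.245] pointing down, gripper open.
Joint ranges: [-3.08, 3.08], [-0.75, 2.2], [0.22, 2.44], [-1.43, 4.57], [0, 2.65], [-2.85, 2.85]. Speed limits (rad/s): [2.79, 2.79, 3.14, 3.14, 3.14, 3.14].

## Interface

Orientations are given as a unit quaternion [x, y, z, w].
In Python, from rig import sensors, eyes, ticket, robot gives the robot as it stands.
- The arm moves only by the tool drive_tool, never from a script. Its argument "deltas" is a list that holds one entry, the list of rows, each a list of 6 numbers: the shift along the tool's x, y, z in mm, then the turn, a rotation vector about the tool's x, y, z in rad. A call has 1 to 8 rows; each row shifts and turns the commanded pose from where the row before left it, along the tool's axes as they then stand; what a row does not reach is not made up. A row lasts 1/12 s, in which the tool goes at most 41.7 mm and 7.16 degrees, less where a joint would pass 70% of its speed; a pose out of reach is approached as far as the arm can. A call is refused whole if a number of a shift passes 41.7 or a number of a turn 0.125, either way. A call with a gripper value outside its range is refused whole. "gripper" is the opening in per cent of the stroke, from 0 (shut) to 100 (fully open), set as the call begins (left out, the last holds). The fingers move at their own pace and stop on an object; "squeeze" is the grip in N (left out, the last holds). Time passes only in rows, so rows that do not move let the fingers close. It gives the time, the measured TCP pose, the force, the opening and the grip force at its end, in the units of the state.
- sensors.get_obs(): the state, without advancing time (a new reading comes with each control period).
- eyes.camera(name): name is "scene" or "top" or "wrist"; returns a dict with "img" (480x640x3 uint8, red, green, blue), "fov_y" (degrees; the focal length in pixels is half the picture's height over the tangent of half this angle, whatever the lens; pixels are square), "cx", "cy" (the principal point, pixels), "D" ([k1, k2, p1, p2, k3] as OpenCV has them; the pictures are not rectified), "xyz" and "attitude" of the camera in the world; the wrist camera has in their place "hand_eye" (4x4, takes a point from camera to tool coordinates, whose origin is the TCP and whose axes are the flange's). Camera axes: x right, y up, looking along -z (the intrinsics and any distortion apply to the point x, -y, -z); pixel columns grow to the right and rows downward; lengths in m; the calibration is good to about 2 mm. A picture is of the moment at which its call begins: read the wrist's pose just before it. There is no depth.
- ticket.hand_in(): hands the job in; it is judged then, once.
The state is a dict: "time": time; "q": joint angles; "joint_velocities": joint speeds; "joint_torque": joint torques, N m; "position": TCP position; "tool_rot": TCP orientation; "ft_force": force on the tool from outside, world axes, zero at the start; "moment": the same for the moment, N m; "grip_width": finger opening in m; "grip_force": force on a finger pad.
Only numpy, scipy, OpenCV 4.12 (cv2) and the standard library are available. Lean on these libraries where they do the work, as an engineer would, in place of code of your own. Each camera call takes 0.05 s, during which the arm holds its last target. There are 200 camera calls.

## Task

Put the cork sanding block away in the wooden drop-front chest: move the mug that stands in front of it out of the door's way, keeping it upright on the bench, lower the door all the way until it lies level, put the block flat and lengthwise, wholly inside the empty cork-lined bay, and push the door back up until it is fully shut. Leave the screw box in its bay and do not knock over or shift the oilstone, glue bottle or wax tin.

Things in the scene. Friction and masses are not known exactly. Their poses are not given: they have to be found in the camera images.
- chest: fixed wooden chest, 135 deep (x) x 196 wide (y) x 165 mm high; origin at the centre of its underside, x from front to back, front plane at x = -67.5 mm. 12 mm side walls; the 12 mm top board (upper face at 165 mm) starts 40 mm behind the front plane, leaving a gap behind the door's top. Tape roll and wood offcut (24 mm high) are fixed on the rear of the top; plinth and its brass knob do not move.
- sill (a point): middle of the sill on the chest's front plane, 55 mm above the bench (axes as the chest). Behind it two bays side by side, each 82 mm wide, 127 mm deep, centred 45 mm left and right of the sill's middle, floor 53.5 mm above the bench; between them a divider 8 mm thick, 40 mm high.
- chest_door (a joint): angle of the chest's front door about its bottom edge: 0 shut and upright, 1.571 fully lowered, level on a stop. Friction hinges (about 0.3 N m; door 0.3 kg) hold it at any angle; no latch. May start ajar by up to 0.1. A dark pull, 44 mm wide, 12 mm thick, stands 22 mm proud of the middle of the door's top edge (to 187 mm above the bench when shut).
- door_hinge (a point): middle of the hinge line, at the sill, 55 mm above the bench; turns with the door: z runs up its inner face, the outer face is 12 mm to -x. Door 196 mm wide, 110 mm from hinge to top edge (132 mm to the pull's end). Lowered, its inner face is level 55 mm above the bench, 1.5 mm above the bay floors, with about 42 mm clear beneath.
- cork_liner: thin cork sheet, 124 x 78 x 1 mm, on the floor of the empty bay (left or right) where the sanding block belongs; origin at its centre, which is the centre of the bay, x along the bay towards the back
- sanding_block: cork sanding block wrapped in abrasive paper, 64 (x) x 112 (y) x 33 mm, 0.1 kg, long axis y, lying on the bench beside the chest; origin at the centre of its underside
- mug: white mug, 97 mm high, 0.24 kg; origin on the bench midway between body side and handle end. Round body 78 mm in diameter, its axis 16 mm to the origin's +y; the handle points to -y, ends 71 mm from that axis, is 24 mm wide and 18 to 88 mm above the bench. Stands in front of the chest, where the door comes down.
- screw_box: small grey plastic box with an orange lid (stays shut), 76 x 105 x 32 mm, stored in the other bay; origin at the centre of its underside. It stays there.
- oilstone: grey oilstone in a beech block, 62 x 165 (y) x 34 mm, lying on the bench on the other side of the chest; origin at the centre of its underside
- wood_glue: upright white glue bottle, 58 mm in diameter, 185 mm high; origin at the centre of its underside
- wax_tin: flat round green tin, 86 mm in diameter, 29 mm high; origin at the centre of its underside

How it is judged:
By the outcome, as a careful person would: the job done as asked, in the order asked, and still so for the second after the job is handed in, with the robot touching nothing.
It also fails if it takes over 72 s, if anything falls off the work surface, if the arm or the gripper's body presses on something with over 40 N, if the wrist force passes 120 N, or if a joint passes its speed limit or range.

## Working session

There is one attempt and no reset: what is moved stays moved. The work goes in short steps, Python scripts to look and compute and a tool call to move; the robot and the scene stay as the last step left them, time stands still between calls to the robot, and variables do not carry over. Pictures are saved under pics/ and viewed, at most 10 in all, crops included, and the job is handed in when it is done.

Besides the shell and the picture viewer there is one more tool, called after ">>>" as name(argument=value, ...), one argument or row to a line, values as JSON. drive_tool: Moves the arm, as the interface text tells. Its arguments: {"type":"object","properties":{"deltas":{"type":"array"},"gripper":{"type":"number"},"squeeze":{"type":"number"}},"required":["deltas"]}

```bash
ls; mkdir -p pics
cat > h.py <<'E'
import numpy as np, cv2
from scipy.spatial.transform import Rotation as R
from rig import sensors, eyes, ticket, robot
def cam(n):
    o=sensors.get_obs(); c=eyes.camera(n); h,w=c["img"].shape[:2]
    f=h/2/np.tan(np.radians(c["fov_y"])/2)
    c["K"]=np.array([[f,0,c["cx"]],[0,f,c["cy"]],[0,0,1]])
    if "hand_eye" in c:
        T=np.eye(4);T[:3,:3]=R.from_quat(o["tool_rot"]).as_matrix();T[:3,3]=o["position"]
        M=T@np.array(c["hand_eye"]); c["Rm"],c["t"]=M[:3,:3],M[:3,3]
    else:
        a=np.array(c["attitude"],float); c["Rm"]=a if a.shape==(3,3) else R.from_quat(a).as_matrix(); c["t"]=np.array(c["xyz"])
    return c
def ray(c,uv):
    p=cv2.undistortPoints(np.array(uv,float).reshape(-1,1,2),c["K"],np.array(c["D"],float)).reshape(-1,2)
    return np.c_[p[:,0],-p[:,1],-np.ones(len(p))]@c["Rm"].T
def plane(c,uv,z):
    d=ray(c,uv); return c["t"]+d*((z-c["t"][2])/d[:,2])[:,None]
def proj(c,X):
    p=(np.atleast_2d(X)-c["t"])@c["Rm"]; p=p*[1,-1,-1]
    return cv2.projectPoints(p,np.zeros(3),np.zeros(3),c["K"],np.array(c["D"],float))[0].reshape(-1,2)
def save(c,n): cv2.imwrite(f"pics/{n}.png",c["img"][:,:,::-1])
E
python3 - <<'E'
from h import *
for n in("scene","top"):
    c=cam(n);save(c,n+"0");print(n,c["t"],c["Rm"].round(3).tolist(),c["K"][0,0],c["D"])
print(sensors.get_obs(), robot.tip_reach)
E
```

```text
pics
scene [0.34584578 0.6785526  1.05456017] [[-0.962, 0.223, -0.16], [-0.275, -0.783, 0.559], [-0.001, 0.581, 0.814]] 569.2963924858154 [-0.15015077  0.          0.          0.          0.        ]
top [ 0.42883509 -0.0114827   1.10395153] [[0.02, 0.992, -0.128], [-0.999, 0.016, -0.032], [-0.03, 0.129, 0.991]] 503.71031271140373 [0.00745445 0.         0.         0.         0.        ]
{'time': 0.1, 'q': array([-1.51149257e+00,  5.28371368e-01,  1.43379479e+00,  9.64424864e-06,
        1.18141163e+00, -1.78494428e-01]), 'joint_velocities': array([ 2.73770159e-03, -4.55150980e-04, -2.79140847e-03, -8.39952113e-04,
       -8.25741439e-04, -7.15567547e-05]), 'joint_torque': array([ 6.65355637e-04, -4.40983665e+01, -1.77150661e+01,  6.35591475e-02,
        5.32842509e-02, -4.34730225e-05]), 'position': array([ 0.14722361, -0.60676364,  0.24366402]), 'tool_rot': array([ 9.92939555e-01,  1.18617263e-01,  6.35687096e-05, -9.90538228e-04]), 'ft_force': array([ 0.84310474, -0.86245297, -0.33711367]), 'moment': array([ 0.01162134,  0.03065491, -0.00486718]), 'grip_force': 0.0, 'grip_width': 0.0867419815903555} 0.022
```

View pics/scene0.png

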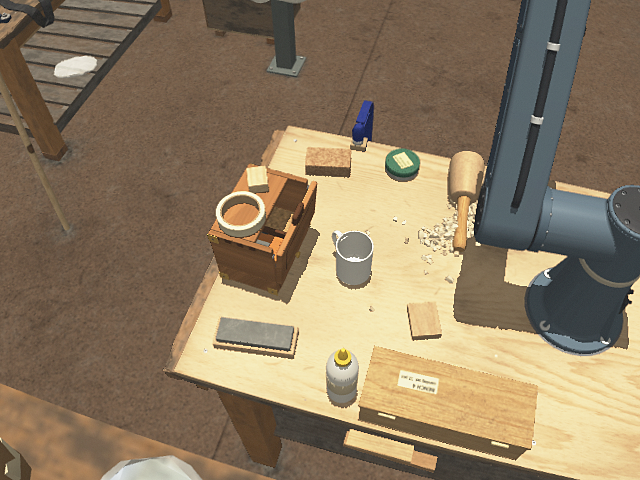

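View pics/top0.png

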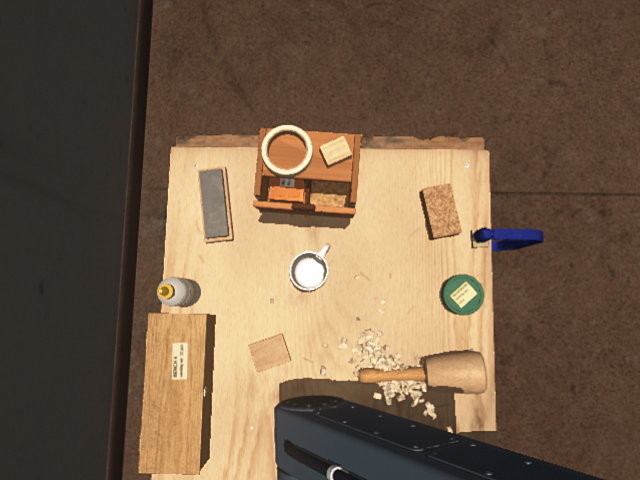

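The scene view shows the chest at (265,225), the mug at (353,258) and the block at (328,161). In the top view, the chest is at (308,172), with the cork bay on its right (-y) and the screw box on its left. The mug is at (309,270) with its handle at (325,250), the block is at (440,211), the tin at (463,294), and a blue clamp at (505,238).

Run:
```python
from h import *
c=cam("top")
im=c["img"][115:305,235:475][:,:,::-1]
cv2.imwrite("pics/topc.png",cv2.resize(im,None,fx=3,fy=3,interpolation=cv2.INTER_CUBIC))
h=cv2.cvtColor(c["img"],cv2.COLOR_RGB2HSV)
def blobs(m,off=(0,0)):
    for k in cv2.findContours(m.astype(np.uint8),cv2.RETR_EXTERNAL,cv2.CHAIN_APPROX_NONE)[0]:
        if cv2.contourArea(k)>150:
            r=cv2.minAreaRect(k); print(cv2.contourArea(k),r,cv2.boundingRect(k))
            yield r
m=np.zeros(h.shape[:2],bool); m[175:245,410:472]=1
mm=m&(h[...,2]<190)&(h[...,1]>60)
for r in blobs(mm):
    b=cv2.boxPoints(r); print("block",plane(c,b,.033).round(4).tolist(),plane(c,[r[0]],.033))
m=np.zeros(h.shape[:2],bool); m[235:300,280:340]=1
for r in blobs(m&(h[...,1]<60)): print("mug",plane(c,[r[0]],.097))
```

```text
277.0 ((439.3187255859375, 212.1237030029297), (52.306007385253906, 33.66629409790039), 78.31063079833984) (419, 189, 42, 52)
block [[0.6645, -0.1964, 0.033], [0.6804, -0.267, 0.033], [0.5695, -0.2877, 0.033], [0.5538, -0.2181, 0.033]] [[ 0.61665887 -0.24238079  0.033     ]]
1239.5 ((308.64697265625, 266.6787414550781), (39.08648681640625, 46.81154251098633), 2.2025980949401855) (289, 244, 41, 47)
mug [[0.49092308 0.03207154 0.097     ]]
```

View pics/topc.png

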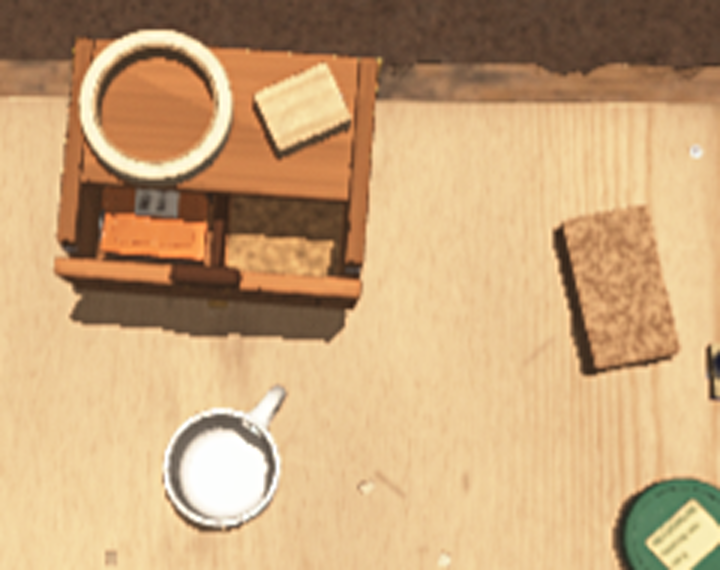

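Crop shows chest back corners at about (76,40) and (378,58), wall fronts at (58,243) and (362,265), and the door just ajar with its pull at (205,275). The block's top corners are (565,222), (648,206), (678,352) and (597,369). The mug rim is centred at (222,468) with the handle end at (282,390).

Run:
```python
from h import *
c=cam("top")
P=lambda l,z: plane(c,np.array(l,float)/3+[235-.33,115-.33],z)
a=P([(76,40),(378,58),(362,265),(58,243)],.165);print("chest",a.round(4).tolist())
print([np.linalg.norm(a[i]-a[(i+1)%4]).round(4) for i in range(4)], a.mean(0))
yaw=lambda d: np.degrees(np.arctan2(d[1],d[0]))
print("yaws back",yaw(a[0]-a[1])-90,"right",yaw(a[1]-a[2]),"left",yaw(a[0]-a[3]))
d=P([(57,272),(360,298),(360,280),(57,258)],.165);print("door top",d.round(4).tolist(),"yaw",yaw(d[0]-d[1])-90)
p=P([(172,280),(238,284),(238,268),(175,265)],.187);print("pull",p.round(4).tolist(),p.mean(0))
b=P([(565,222),(648,206),(678,352),(597,369)],.033);print("block",b.round(4).tolist(),b.mean(0),yaw(b[0]-b[3]),yaw(b[1]-b[2]))
m=P([(222,468)],.097);e=P([(282,390)],.088);print("mug",m,e,yaw((e-m)[0]), np.linalg.norm(e-m))
print("clamp",P([(707,348),(707,400)],.03),"tin",P([(682,540)],.029))
print("chest top objs: roll top",P([(155,30),(155,183)],.19),"offcut",P([(275,155),(255,100),(350,120)],.189))
print("liner",P([(226,265),(335,275)],.0545))
```

```text
chest [[0.7537, 0.1293, 0.165], [0.7437, -0.0655, 0.165], [0.6087, -0.0566, 0.165], [0.6201, 0.1363, 0.165]]
[np.float64(0.1951), np.float64(0.1353), np.float64(0.1932), np.float64(0.1338)] [0.68153596 0.03587199 0.165     ]
yaws back -2.9579899764032547 right -3.772976638787047 left -2.974393049746979
door top [[0.6014, 0.1362, 0.165], [0.5876, -0.0555, 0.165], [0.599, -0.0554, 0.165], [0.6104, 0.1365, 0.165]] yaw -4.117942305372736
pull [[0.5934, 0.0614, 0.187], [0.5915, 0.0206, 0.187], [0.6015, 0.0208, 0.187], [0.6028, 0.0597, 0.187]] [0.59726723 0.0406092  0.187     ]
block [[0.6674, -0.2081, 0.033], [0.6799, -0.2673, 0.033], [0.5745, -0.2869, 0.033], [0.5614, -0.2298, 0.033]] [ 0.62078638 -0.24804054  0.033     ] 11.596247537216328 10.515826603561429
mug [[0.48295407 0.03185281 0.097     ]] [[ 0.53680506 -0.00718549  0.088     ]] -35.939551583942134 0.06711868567613502
clamp [[ 0.57807753 -0.30812284  0.03      ]
 [ 0.54096015 -0.30740433  0.03      ]] tin [[ 0.44230791 -0.2884308   0.029     ]]
chest top objs: roll top [[0.75208942 0.07593935 0.19      ]
 [0.65371285 0.07325933 0.19      ]] offcut [[ 0.67269615 -0.00083922  0.189     ]
 [ 0.70775355  0.01224573  0.189     ]
 [ 0.69557841 -0.04708234  0.189     ]]
liner [[ 0.62844236  0.03395441  0.0545    ]
 [ 0.6223914  -0.04299403  0.0545    ]]
```

>>> drive_tool(
  deltas=[
    [[0,0,0,0,0,0.1],[0,0,0,0,0,0.1],[0,0,0,0,0,0.1],[14,-34.5,0,0,0,0],[14,-34.5,0,0,0,0],[14,-34.5,0,0,0,0],[14,-34.5,0,0,0,0],[14,-34.5,0,0,0,0]],
  ],
  gripper=45,
)

```text
time: 0.87
position: [0.2282, -0.4378, 0.2444]
tool_rot: [1.0, -0.031, 0.0, -0.0]
ft_force: [0.3, 0.7, -0.4]
grip_width: 0.0434
grip_force: 0.0
```

>>> drive_tool(
  deltas=[
    [[14,-34.5,0,0,0,0],[14,-34.5,0,0,0,0],[14,-34.5,0,0,0,0],[14,-34.5,0,0,0,0],[14,-34.5,0,0,0,0],[14,-34.5,0,0,0,0],[14,-34.5,0,0,0,0],[14,-34.5,0,0,0,0]],
  ],
)

```text
time: 1.53
position: [0.3571, -0.1694, 0.2447]
tool_rot: [1.0, -0.031, 0.0, 0.0]
ft_force: [0.6, -0.0, 0.1]
grip_width: 0.0394
grip_force: 0.0
```

>>> drive_tool(
  deltas=[
    [[14,-34.5,0,0,0,0],[14,-34.5,0,0,0,0],[14,-34.5,0,0,0,0],[14,-34.5,0,0,0,0],[0,0,0,0,0,0]],
  ],
)

```text
time: 1.95
position: [0.4229, -0.0316, 0.2448]
tool_rot: [1.0, -0.027, 0.001, -0.001]
ft_force: [-0.2, -0.1, -0.2]
grip_width: 0.0392
grip_force: 0.0
```

>>> drive_tool(
  deltas=[
    [[15,-34,0,0,0,0],[15,-34,0,0,0,0],[15,-34,0,0,0,0],[0,0,0,0,0,0],[0,0,0,0,0,0]],
  ],
)

```text
time: 2.37
position: [0.4728, 0.063, 0.2444]
tool_rot: [1.0, -0.029, -0.0, 0.0]
ft_force: [-0.8, 1.0, -0.3]
grip_width: 0.039
grip_force: 0.0
```

Run:
```python
from h import *
print(sensors.get_obs()["position"],sensors.get_obs()["tool_rot"])
c=cam("wrist");s=cam("scene")
print(c["t"],c["Rm"].round(2).tolist(),np.array(c["hand_eye"]).round(3).tolist())
a=c["img"];b=s["img"]
cv2.imwrite("pics/w1.png",cv2.resize(np.hstack([a,b]),(800,300),interpolation=cv2.INTER_AREA)[:,:,::-1])
p=[[.483,.032,.097],[.537,-.007,.088]];print(proj(c,p),proj(s,p))
```

```text
[0.47275927 0.06303103 0.24436937] [ 9.99571964e-01 -2.92543986e-02 -1.06668942e-04  2.40909820e-04]
[0.54213873 0.05856905 0.3846445 ] [[-0.06, 0.97, 0.25], [-1.0, -0.06, -0.01], [0.0, -0.26, 0.97]] [[0.0, 0.967, 0.255, 0.069], [1.0, -0.0, -0.0, 0.0], [-0.0, 0.255, -0.967, -0.14], [0.0, 0.0, 0.0, 1.0]]
[[359.49754644 215.28913448]
 [404.11506898 145.38452823]] [[353.42035972 244.26773309]
 [333.16381194 226.25549837]]
```

View pics/w1.png

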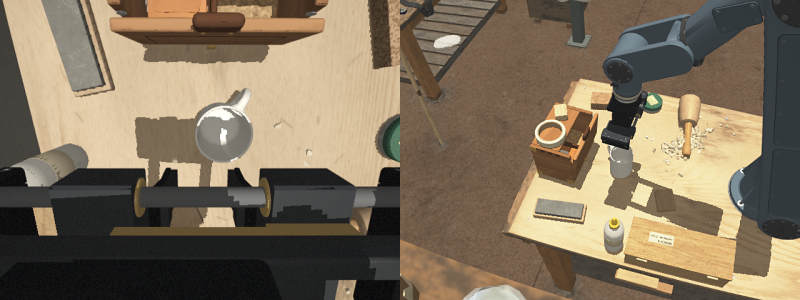

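Wrist view shows the mug rim at about (358,208) px full-scale and the handle end at (397,147), which matches my estimate. Next I grip the rim on the +y side.

>>> drive_tool(
  deltas=[
    [[12,-6.5,0,0,0,0],[0,0,35,0,0,0],[0,0,35,0,0,0],[0,0,35,0,0,0],[0,0,30,0,0,0],[0,0,20,0,0,0],[0,0,0,0,0,0]],
  ],
)

```text
time: 3.05
position: [0.4815, 0.0662, 0.0862]
tool_rot: [0.999, -0.033, -0.005, -0.0]
ft_force: [-1.3, -1.0, -0.7]
grip_width: 0.0392
grip_force: 0.0
```

>>> drive_tool(
  deltas=[
    [[0,0,0,0,0,0],[0,0,0,0,0,0],[0,0,0,0,0,0],[0,0,0,0,0,0],[0,0,0,0,0,0]],
  ],
  gripper=0,
  squeeze=25,
)

```text
time: 3.47
position: [0.4857, 0.0678, 0.0909]
tool_rot: [1.0, -0.031, 0.001, 0.0]
ft_force: [-0.3, 0.3, -0.1]
grip_width: 0.0134
grip_force: 0.0
```

>>> drive_tool(
  deltas=[
    [[0,0,0,0,0,0],[0,0,0,0,0,0],[0,0,0,0,0,0],[0,0,0,0,0,0],[0,0,-5,0,0,0],[0,0,-10,0,0,0],[0,0,-10,0,0,0],[0,0,0,0,0,0]],
  ],
)

```text
time: 4.13
position: [0.486, 0.0679, 0.1164]
tool_rot: [1.0, -0.031, 0.002, 0.0]
ft_force: [0.3, 0.3, -2.9]
grip_width: 0.0046
grip_force: 24.8
```

Mug is held (4.6 mm wall, weight registered).

>>> drive_tool(
  deltas=[
    [[-4,12,0,0,0,0],[-8,24,0,0,0,0],[-10,30,0,0,0,0],[-10,30,0,0,0,0],[-10,30,0,0,0,0],[-10,30,0,0,0,0],[-7,20,0,0,0,0],[-3,10,0,0,0,0]],
  ],
)

```text
time: 4.8
position: [0.4108, -0.1161, 0.1148]
tool_rot: [0.999, -0.033, 0.0, 0.0]
ft_force: [0.9, -0.1, -2.6]
grip_width: 0.0044
grip_force: 24.6
```

>>> drive_tool(
  deltas=[
    [[0,0,0,0,0,0],[0,0,8,0,0,0],[0,0,8,0,0,0],[0,0,5,0,0,0],[0,0,3,0,0,0],[0,0,1.5,0,0,0],[0,0,0,0,0,0]],
  ],
)

```text
time: 5.38
position: [0.4117, -0.112, 0.0902]
tool_rot: [1.0, -0.03, 0.0, -0.0]
ft_force: [0.1, 5.9, 17.9]
grip_width: 0.0044
grip_force: 25.5
```

>>> drive_tool(
  deltas=[
    [[0,0,-1.5,0,0,0],[0,0,0,0,0,0],[0,0,0,0,0,0],[0,0,0,0,0,0],[0,0,0,0,0,0],[0,0,0,0,0,0]],
  ],
  gripper=30,
)

```text
time: 5.88
position: [0.4114, -0.1138, 0.0903]
tool_rot: [1.0, -0.031, -0.0, -0.0]
ft_force: [0.2, 0.2, 0.3]
grip_width: 0.0255
grip_force: 0.0
```

>>> drive_tool(
  deltas=[
    [[0,0,-15,0,0,0],[0,0,-30,0,0,0],[0,0,-35,0,0,0],[0,0,-35,0,0,0],[0,0,-35,0,0,0],[0,0,-5,0,0,0]],
  ],
)

```text
time: 6.38
position: [0.4142, -0.1154, 0.2505]
tool_rot: [0.999, -0.031, 0.005, 0.003]
ft_force: [1.1, -0.5, -0.5]
grip_width: 0.0259
grip_force: 0.0
```

>>> drive_tool(
  deltas=[
    [[26,-20,0,0,0,0],[26,-20,0,0,0,0],[26,-20,0,0,0,0],[26,-20,0,0,0,0],[26,-20,0,0,0,0],[26,-20,0,0,0,0],[20,-20,0,0,0,0],[10,-20,0,0,0,0]],
  ],
  gripper=0,
)

```text
time: 7.05
position: [0.6094, 0.035, 0.2443]
tool_rot: [1.0, -0.031, 0.0, 0.0]
ft_force: [-0.3, -0.3, -0.2]
grip_width: 0.0003
grip_force: 0.0
```

Run:
```python
from h import *
o=sensors.get_obs();print(o["time"],o["position"],o["tool_rot"],o["grip_width"])
c=cam("scene");d=cam("wrist");print(proj(c,[.41,-.15,.097]))
cv2.imwrite("pics/s2.png",np.hstack([c["img"][90:330,200:520],cv2.resize(d["img"],(320,240))])[:,:,::-1])
```

```text
7.05 [0.60943259 0.03499929 0.24430326] [ 9.99513366e-01 -3.11904023e-02  4.32189829e-04  4.88896127e-05] 0.00028206650869443714
[[406.13299081 186.40044739]]
```

View pics/s2.png

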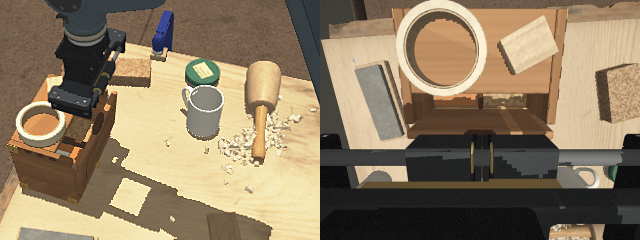

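The mug stands upright at (205,110) in the crop, clear of the door, and the gripper is above the door top. Next I put the closed fingertips behind the pull.

>>> drive_tool(
  deltas=[
    [[23,-3,0,0,0,0],[0,0,0,0,0,0],[0,0,25,0,0,0],[0,0,25,0,0,0],[0,0,22,0,0,0],[0,0,0,0,0,0]],
  ],
)

```text
time: 7.65
position: [0.6254, 0.0352, 0.1684]
tool_rot: [0.999, -0.032, -0.006, -0.0]
ft_force: [-0.7, 0.4, -0.7]
grip_width: 0.0002
grip_force: 0.0
```

>>> drive_tool(
  deltas=[
    [[-9,0,0,0,0,0],[-9,0,0,0,0,0],[-8,0,0,0,0,0],[-9,0,0,0,0,0],[-12,0,4,0,0,0],[-12,0,6,0,0,0]],
  ],
)

```text
time: 8.15
position: [0.5723, 0.0393, 0.1659]
tool_rot: [1.0, -0.031, 0.003, 0.0]
ft_force: [3.6, -0.8, -1.0]
grip_width: 0.0003
grip_force: 1.2
```

>>> drive_tool(
  deltas=[
    [[-10,0,8,0,0,0],[-10,0,8,0,0,0],[-8,0,10,0,0,0],[-8,0,11,0,0,0],[-5,0,12,0,0,0],[-5,0,12,0,0,0]],
  ],
)

```text
time: 8.65
position: [0.5248, 0.0424, 0.1039]
tool_rot: [1.0, -0.031, 0.001, 0.0]
ft_force: [1.3, -0.6, 0.8]
grip_width: 0.0004
grip_force: 0.8
```

>>> drive_tool(
  deltas=[
    [[-2,0,9,0,0,0],[-1,0,7,0,0,0],[0,0,5,0,0,0],[0,0,4,0,0,0],[0,0,0,0,0,0]],
  ],
)

```text
time: 9.07
position: [0.5221, 0.0426, 0.0772]
tool_rot: [1.0, -0.031, -0.0, -0.0]
ft_force: [-0.6, -0.2, -0.1]
grip_width: 0.0004
grip_force: 0.0
```

>>> drive_tool(
  deltas=[
    [[0,0,1.5,0,0,0],[0,0,1.5,0,0,0],[0,0,1,0,0,0],[0,0,0,0,0,0]],
  ],
)

```text
time: 9.4
position: [0.5226, 0.0426, 0.0767]
tool_rot: [1.0, -0.031, 0.001, 0.0]
ft_force: [-4.3, 0.2, 23.1]
grip_width: 0.0003
grip_force: 11.9
```

>>> drive_tool(
  deltas=[
    [[0,0,-20,0,0,0],[0,0,-35,0,0,0],[0,0,-40,0,0,0],[0,0,-40,0,0,0],[0,0,-35,0,0,0],[0,0,0,0,0,0]],
  ],
  gripper=100,
)

```text
time: 9.9
position: [0.5272, 0.0421, 0.2511]
tool_rot: [0.999, -0.031, 0.008, 0.001]
ft_force: [0.6, 0.1, 0.6]
grip_width: 0.0323
grip_force: 0.0
```

>>> drive_tool(
  deltas=[
    [[16,35,0,0,0,0],[16,36,0,0,0,0],[16,36,0,0,0,0],[16,36,0,0,0,0],[16,36,0,0,0,0],[16,36,0,0,0,0],[15,36,0,0,0,0],[14,32,0,0,0,0]],
  ],
)

```text
time: 10.57
position: [0.63, -0.2503, 0.243]
tool_rot: [1.0, -0.032, 0.0, 0.0]
ft_force: [0.5, 0.4, 0.3]
grip_width: 0.0834
grip_force: 0.0
```

>>> drive_tool(
  deltas=[
    [[0,0,0,0,0,-0.085],[0,0,0,0,0,-0.085],[0,0,0,0,0,-0.083],[0,0,0,0,0,0],[0,0,0,0,0,0]],
  ],
)

```text
time: 10.98
position: [0.6294, -0.2477, 0.243]
tool_rot: [0.996, 0.094, -0.0, -0.0]
ft_force: [-0.7, -1.2, -0.5]
grip_width: 0.0868
grip_force: 0.0
```

Run:
```python
from h import *
o=sensors.get_obs();print(o["time"],o["position"],o["tool_rot"],o["grip_width"])
d=cam("wrist");t=cam("top")
cv2.imwrite("pics/w3.png",np.hstack([cv2.resize(d["img"],(400,300)),cv2.resize(t["img"][115:295,235:475],(400,300))])[:,:,::-1])
b=np.array([[0.6674,-0.2081,.033],[0.6799,-0.2673,.033],[0.5745,-0.2869,.033],[0.5614,-0.2298,.033]])
print((proj(d,b)*.625).round(1).tolist())
```

```text
10.9833 [ 0.62944282 -0.2476763   0.24300883] [ 9.95558740e-01  9.41420676e-02 -2.01147062e-04 -1.62436090e-04] 0.08680164901988617
[[181.7, 106.1], [220.4, 105.3], [218.7, 169.9], [184.1, 171.1]]
```

View pics/w3.png

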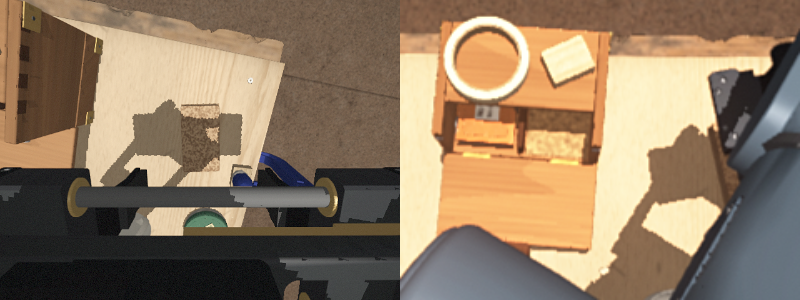

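Door is level in the top view (right half, 445–590 × 155–245). In the wrist view the block runs straight along the tool, spanning columns 181–219 and centred on 200, so I descend here.

>>> drive_tool(
  deltas=[
    [[0,0,35,0,0,0],[0,0,35,0,0,0],[0,0,35,0,0,0],[0,0,35,0,0,0],[0,0,35,0,0,0],[0,0,25,0,0,0],[0,0,13,0,0,0],[0,0,0,0,0,0]],
  ],
)

```text
time: 11.75
position: [0.6275, -0.2463, 0.027]
tool_rot: [0.995, 0.095, -0.003, -0.002]
ft_force: [0.1, 0.2, 0.7]
grip_width: 0.0872
grip_force: 0.0
```

>>> drive_tool(
  deltas=[
    [[0,0,0,0,0,0],[0,0,0,0,0,0],[0,0,0,0,0,0],[0,0,0,0,0,0],[0,0,0,0,0,0],[0,0,0,0,0,0]],
  ],
  gripper=50,
  squeeze=20,
)

```text
time: 12.25
position: [0.6306, -0.248, 0.0325]
tool_rot: [0.995, 0.095, 0.001, 0.001]
ft_force: [0.6, 1.6, 5.5]
grip_width: 0.0638
grip_force: 20.0
```

>>> drive_tool(
  deltas=[
    [[0,0,-15,0,0,0],[0,0,-30,0,0,0],[0,0,-35,0,0,0],[0,0,-35,0,0,0],[0,0,-35,0,0,0],[0,0,-35,0,0,0],[0,0,-15,0,0,0],[0,0,0,0,0,0]],
  ],
)

```text
time: 12.92
position: [0.6319, -0.2492, 0.2371]
tool_rot: [0.995, 0.095, 0.005, 0.003]
ft_force: [0.6, 0.4, -1.1]
grip_width: 0.064
grip_force: 20.0
```

>>> drive_tool(
  deltas=[
    [[0,0,0,0,0,0.085],[0,0,0,0,0,0.085],[0,0,0,0,0,0.083],[-10,-30,0,0,0,0],[-12,-30,0,0,0,0],[-12,-30,0,0,0,0],[-12,-30,0,0,0,0],[-12,-30,0,0,0,0]],
  ],
)

```text
time: 13.58
position: [0.5789, -0.0928, 0.2289]
tool_rot: [1.0, -0.031, -0.002, -0.001]
ft_force: [-0.3, 0.0, -1.5]
grip_width: 0.0636
grip_force: 20.0
```

>>> drive_tool(
  deltas=[
    [[-10,-30,0,0,0,0],[-10,-30,0,0,0,0],[-8.5,-31,0,0,0,0],[0,0,0,0,0,0],[0,0,0,0,0,0],[0,0,0,0,0,0]],
  ],
)

```text
time: 14.08
position: [0.5578, -0.0019, 0.2298]
tool_rot: [1.0, -0.031, -0.001, 0.0]
ft_force: [0.5, -1.1, -1.4]
grip_width: 0.0638
grip_force: 20.0
```

Run:
```python
from h import *
o=sensors.get_obs();print(o["time"],o["position"],o["tool_rot"],o["grip_width"])
d=cam("wrist")
im=cv2.resize(d["img"],(800,600),interpolation=cv2.INTER_CUBIC);cv2.imwrite("pics/w4.png",im[:370,:,::-1])
a=-.0615;X=np.array([np.cos(a),np.sin(a),0]);Y=np.array([-np.sin(a),np.cos(a),0]);s=np.array([.614,.040,0])
L=[(0,98,.055),(0,-98,.055),(-110,-98,.055),(-110,98,.055),(0,-4,.0935),(40,-98,.165),(40,98,.165)]
print((proj(d,[s+X*x/1e3+Y*y/1e3+[0,0,z] for x,y,z in L])*1.25).round(0).tolist())
```

```text
14.0833 [ 0.5577912  -0.00185493  0.22979621] [ 9.99526922e-01 -3.07486425e-02 -6.43012450e-04  1.98736896e-04] 0.06378924376918069
[[199.0, 203.0], [479.0, 203.0], [473.0, 350.0], [216.0, 350.0], [337.0, 206.0], [524.0, 123.0], [75.0, 123.0]]
```

View pics/w4.png

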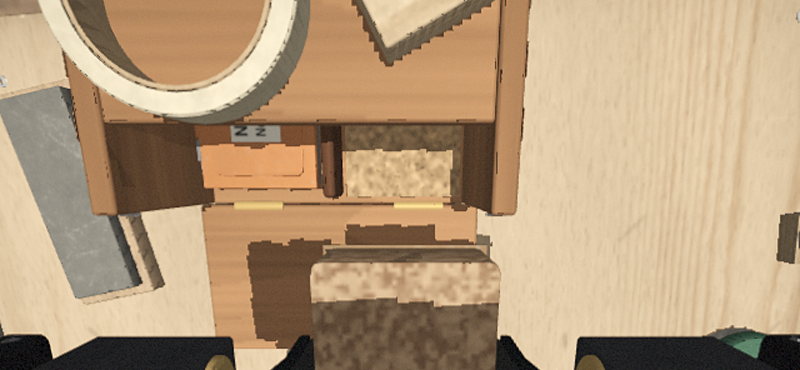

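Wrist view: the cork bay spans columns 343–465 (centre about 404) at the sill, row 205. The held block spans 312–500 (centre 406) and its edges are parallel to the chest. Alignment is good, so I lower it.

>>> drive_tool(
  deltas=[
    [[0,0,30,0,0,0],[0,0,35,0,0,0],[0,0,35,0,0,0],[0,0,25,0,0,0],[0,0,10,0,0,0],[0,0,3,0,0,0],[0,0,2,0,0,0],[0,0,0,0,0,0]],
  ],
)

```text
time: 14.8
position: [0.5594, -0.0025, 0.0914]
tool_rot: [1.0, -0.031, 0.001, 0.0]
ft_force: [-0.7, -0.0, -1.1]
grip_width: 0.0635
grip_force: 20.0
```

>>> drive_tool(
  deltas=[
    [[0,0,1.5,0,0,0],[0,0,1.5,0,0,0],[0,0,1,0,0,0],[0,0,0,0,0,0]],
  ],
)

```text
time: 15.13
position: [0.5585, -0.0017, 0.0871]
tool_rot: [1.0, -0.031, 0.001, 0.0]
ft_force: [0.1, 0.0, -1.0]
grip_width: 0.0638
grip_force: 20.0
```

>>> drive_tool(
  deltas=[
    [[0,0,1,0,0,0],[0,0,1,0,0,0],[0,0,0,0,0,0]],
  ],
)

```text
time: 15.38
position: [0.5585, -0.0017, 0.0869]
tool_rot: [1.0, -0.031, 0.001, 0.0]
ft_force: [-4.2, 0.6, 12.4]
grip_width: 0.0642
grip_force: 20.0
```

>>> drive_tool(
  deltas=[
    [[0,0,-1,0,0,0],[0,0,0,0,0,0],[0,0,0,0,0,0],[0,0,0,0,0,0],[0,0,0,0,0,0]],
  ],
  gripper=100,
)

```text
time: 15.8
position: [0.5581, -0.0017, 0.0853]
tool_rot: [1.0, -0.031, -0.0, -0.0]
ft_force: [-0.3, -0.5, 1.3]
grip_width: 0.0847
grip_force: 0.0
```

>>> drive_tool(
  deltas=[
    [[0,0,-15,0,0,0],[0,0,-35,0,0,0],[0,0,-40,0,0,0],[-20,0,0,0,0,0],[-30,0,0,0,0,0],[-30,0,0,0,0,0],[-24,0,0,0,0,0],[0,0,0,0,0,0]],
  ],
  gripper=40,
)

```text
time: 16.47
position: [0.4474, 0.0062, 0.1748]
tool_rot: [1.0, -0.031, -0.005, -0.001]
ft_force: [-0.4, 0.0, 0.3]
grip_width: 0.0416
grip_force: 0.0
```

>>> drive_tool(
  deltas=[
    [[0,0,0,0,0.112,0],[0,0,0,0,0.112,0],[0,0,0,0,0.112,0],[0,0,0,0,0.112,0],[0,0,0,0,0.112,0],[0,0,0,0,0.112,0],[0,0,0,0,0.113,0],[0,0,0,0,0,0]],
  ],
)

```text
time: 17.13
position: [0.4601, 0.0257, 0.1754]
tool_rot: [0.974, -0.02, 0.224, -0.03]
ft_force: [0.5, 0.3, -1.1]
grip_width: 0.0349
grip_force: 0.0
```

Run:
```python
from h import *
o=sensors.get_obs();print(o["time"],o["position"],o["tool_rot"],o["grip_width"],o["q"].round(2))
d=cam("wrist")
im=cv2.resize(d["img"],(600,450));cv2.imwrite("pics/w5.png",im[:,:,::-1])
```

```text
17.1333 [0.46006898 0.02574153 0.17540163] [ 0.9738592  -0.02020973  0.22419429 -0.03044238] 0.03493320406472827 [-0.3   0.37  2.23  0.96  0.22  0.4 ]
```

View pics/w5.png

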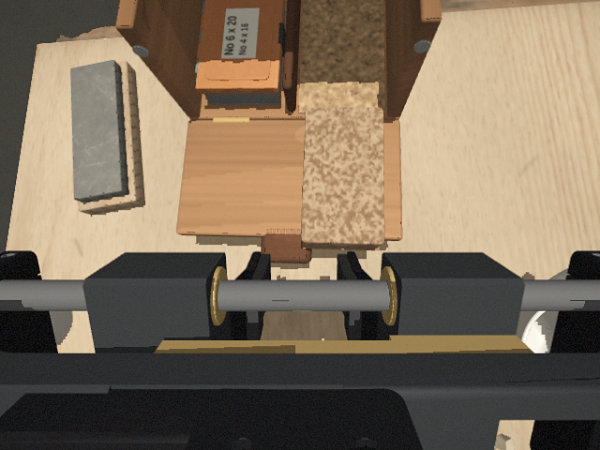

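Wrist view shows the block flat on the lowered door, straight in its lane (columns 302–386, rows 108–245). The tilt stopped at about 0.45 rad because joint 5 is near its limit there, so I'll recover and use a smaller tilt.

```bash
cat >> h.py <<'E'
from scipy.linalg import expm, logm
A=-.0615
def pose(x,y,z,tau):  # TCP in chest/sill frame mm, tilt forward
    M=np.eye(4); M[:3,:3]=(R.from_euler('z',A)*R.from_euler('x',np.pi)*R.from_euler('y',tau)).as_matrix()
    M[:3,3]=np.array([.6125,.040,0])+R.from_euler('z',A).apply([x/1e3,y/1e3,z/1e3]); return M
def tip(x,y,z,tau): return pose(x-22*np.sin(tau),y,z+22*np.cos(tau),tau) # fingertip end centre
def now():
    o=sensors.get_obs(); M=np.eye(4); M[:3,:3]=R.from_quat(o["tool_rot"]).as_matrix(); M[:3,3]=o["position"]; return M
def rows(T0,T1,n):
    D=np.linalg.inv(T0)@T1; E=expm(np.real(logm(D))/n)
    print(n,"x",(E[:3,3]*1e3).round(1).tolist(),R.from_matrix(E[:3,:3]).as_rotvec().round(3).tolist())
E
python3 - <<'E'
from h import *
print([a for a in dir(robot) if a[0]!='_'])
rows(now(),tip(-150,-45,140,0),6)
E
```

```text
['Unreachable', 'tip_reach']
6 x [-0.5, 3.6, 2.1] [-0.012, -0.075, 0.003]
```

>>> drive_tool(
  deltas=[
    [[-0.5,3.6,2,-0.012,-0.075,0.003],[-0.5,3.6,2,-0.012,-0.075,0.003],[-0.5,3.6,2,-0.012,-0.075,0.003],[-0.5,3.6,2,-0.012,-0.075,0.003],[-0.5,3.6,2,-0.012,-0.075,0.003],[-0.5,3.6,2,-0.012,-0.075,0.003],[0,0,0,0,0,0]],
  ],
)

```text
time: 17.77
position: [0.4667, 0.0129, 0.166]
tool_rot: [0.998, -0.022, 0.055, -0.014]
ft_force: [2.0, 0.3, 0.1]
grip_width: 0.0347
grip_force: 0.0
```

Run:
```python
from h import *
o=sensors.get_obs();print(o["position"],o["tool_rot"],o["q"].round(3))
T=tip(-150,-45,140,0);print(T[:3,3])
rows(now(),T,4)
# crude link fit: two vertical poses -> print for geometry
```

```text
[0.46674527 0.01286119 0.16601916] [ 0.99815719 -0.02226472  0.05472545 -0.01384293] [-0.245  0.416  1.975  0.084  0.651  1.306]
[0.46001782 0.00430426 0.162     ]
4 x [-1.6, 2.2, 0.9] [-0.008, -0.027, 0.004]
```

Run:
```python
from h import *
a=tip(-150,-45,140,.2);b=tip(-150,-45,72,.2);c=tip(-100,-45,72,.2);d=tip(-55,-45,74,.3)
e=tip(-30,-45,75,.4);f=tip(-10,-45,77,.48)
rows(now(),a,3);rows(a,b,3);rows(b,c,5);rows(c,d,4);rows(d,e,3);rows(e,f,3)
```

```text
3 x [-3.7, 3.0, 0.9] [-0.011, 0.03, 0.005]
3 x [-4.5, -0.0, 22.2] [0.0, 0.0, -0.0]
5 x [9.8, -0.0, 2.0] [0.0, 0.0, -0.0]
4 x [10.5, -0.0, 2.2] [0.0, 0.025, 0.0]
3 x [7.3, 0.0, 2.4] [0.0, 0.033, 0.0]
3 x [5.8, -0.0, 2.2] [0.0, 0.027, 0.0]
```

>>> drive_tool(
  deltas=[
    [[-3.7,3,1,-0.011,0.03,0.005],[-3.7,3,1,-0.011,0.03,0.005],[-3.7,3,1,-0.011,0.03,0.005],[-4.5,0,22.2,0,0,0],[-4.5,0,22.2,0,0,0],[-4.5,0,22.2,0,0,0],[0,0,0,0,0,0],[0,0,0,0,0,0]],
  ],
)

```text
time: 18.43
position: [0.45, 0.0069, 0.092]
tool_rot: [0.995, -0.031, 0.096, 0.001]
ft_force: [-0.1, 0.6, 0.4]
grip_width: 0.0347
grip_force: 0.0
```

Run:
```python
from h import *
o=sensors.get_obs();print(o["position"],o["tool_rot"],o["q"].round(3),o["ft_force"])
b=tip(-150,-45,72,.2);rows(now(),b,1)
rows(now(),tip(-100,-45,72,.2),5)
```

```text
[0.44999037 0.00688407 0.09195452] [ 9.94910613e-01 -3.14599022e-02  9.57219064e-02  6.81016992e-04] [-0.261  0.56   2.131  0.16   0.267  1.222] [-0.1040525   0.55830094  0.40816625]
1 x [6.0, 1.9, -0.5] [-0.004, 0.008, -0.002]
5 x [11.0, 0.4, 1.8] [-0.001, 0.002, -0.0]
```

>>> drive_tool(
  deltas=[
    [[10,0.4,2,0,0,0],[10,0.4,2,0,0,0],[10,0.4,2,0,0,0],[10,0.4,2,0,0,0],[10,0.4,2,0,0,0],[5,0,1,0,0,0],[0,0,0,0,0,0]],
  ],
)

```text
time: 19.02
position: [0.5088, 0.0009, 0.0941]
tool_rot: [0.995, -0.031, 0.099, 0.001]
ft_force: [0.0, 0.2, 0.9]
grip_width: 0.0346
grip_force: 0.0
```

Run:
```python
from h import *
o=sensors.get_obs();print(o["position"],o["tool_rot"],o["q"].round(3),o["ft_force"])
rows(now(),tip(-55,-45,74,.28),5)
```

```text
[0.5088294  0.00085568 0.09412114] [ 0.99456404 -0.03115637  0.09934618  0.00140969] [-0.24   0.587  1.99   0.105  0.372  1.299] [0.02354182 0.19672081 0.9469719 ]
5 x [7.8, -0.1, 1.6] [-0.001, 0.016, -0.0]
```

>>> drive_tool(
  deltas=[
    [[8,0,1.6,0,0.016,0],[8,0,1.6,0,0.016,0],[8,0,1.6,0,0.016,0],[8,0,1.6,0,0.016,0],[8,0,1.6,0,0.016,0],[0,0,0,0,0,0]],
  ],
)

```text
time: 19.52
position: [0.5494, -0.0016, 0.0938]
tool_rot: [0.99, -0.031, 0.138, 0.002]
ft_force: [1.4, 0.5, 0.6]
grip_width: 0.035
grip_force: 0.0
```

Run:
```python
from h import *
o=sensors.get_obs();print(o["position"],o["tool_rot"],o["q"].round(3),o["ft_force"])
d=cam("wrist");cv2.imwrite("pics/w6.png",cv2.resize(d["img"],(480,360))[:,:,::-1])
rows(now(),tip(-30,-45,76,.38),4)
rows(tip(-30,-45,76,.38),tip(-5,-45,78,.46),4)
```

```text
[ 0.54939833 -0.0016146   0.09382105] [ 0.98988528 -0.0313729   0.13833891  0.00228248] [-0.233  0.611  1.945  0.163  0.316  1.253] [1.37149592 0.50565718 0.63316964]
4 x [5.7, -0.1, 1.1] [-0.001, 0.026, -0.001]
4 x [5.5, 0.0, 2.0] [0.0, 0.02, -0.0]
```

View pics/w6.png

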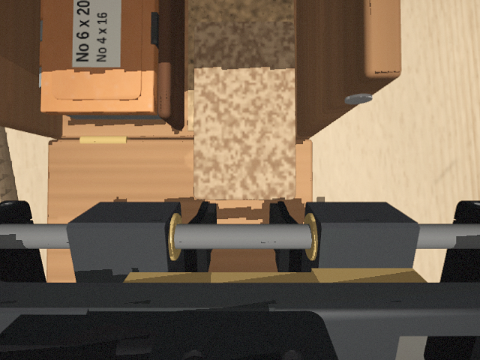

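The block is moving straight into the cork bay between divider and wall (columns 194–297). I continue pushing.

>>> drive_tool(
  deltas=[
    [[6,0,1.2,0,0.026,0],[6,0,1.2,0,0.026,0],[6,0,1.2,0,0.026,0],[6,0,1.2,0,0.026,0],[0,0,0,0,0,0]],
  ],
)

```text
time: 19.98
position: [0.5718, -0.0028, 0.0963]
tool_rot: [0.982, -0.031, 0.188, 0.004]
ft_force: [0.0, 0.6, -0.8]
grip_width: 0.0349
grip_force: 0.0
```

Run:
```python
from h import *
o=sensors.get_obs();print(o["position"],o["tool_rot"],o["q"].round(3),o["ft_force"])
rows(now(),tip(-4,-45,78,.46),5)
```

```text
[ 0.57175961 -0.0027868   0.09626189] [ 0.98164682 -0.03134711  0.18807934  0.00361103] [-0.234  0.622  1.96   0.348  0.199  1.071] [ 0.03994687  0.58161522 -0.80466371]
5 x [4.6, -0.0, 1.7] [-0.001, 0.016, -0.001]
```

Run:
```python
from h import *
rows(now(),tip(-34,-45,77,.5),8)
```

```text
8 x [-0.7, -0.0, -0.3] [-0.0, 0.015, -0.0]
```

>>> drive_tool(
  deltas=[
    [[-0.7,0,-0.3,0,0.015,0],[-0.7,0,-0.3,0,0.015,0],[-0.7,0,-0.3,0,0.015,0],[-0.7,0,-0.3,0,0.015,0],[-0.7,0,-0.3,0,0.015,0],[-0.7,0,-0.3,0,0.015,0],[-0.7,0,-0.3,0,0.015,0],[-0.7,0,-0.3,0,0.015,0]],
  ],
)

```text
time: 20.65
position: [0.5671, -0.0012, 0.0965]
tool_rot: [0.971, -0.03, 0.236, 0.003]
ft_force: [-0.6, 0.3, -0.0]
grip_width: 0.0348
grip_force: 0.0
```

Run:
```python
from h import *
o=sensors.get_obs();print(o["position"],o["tool_rot"],o["q"].round(3),o["ft_force"])
rows(now(),tip(-34,-45,77,.5),2)
rows(now(),tip(-4,-45,77,.52),8)
```

```text
[ 0.56714858 -0.00116778  0.09653928] [ 0.97117762 -0.03030665  0.23640405  0.00294234] [-0.246  0.631  2.04   1.549  0.093 -0.14 ] [-0.55325886  0.34770711 -0.00198675]
2 x [-0.9, 0.6, -0.3] [-0.004, 0.011, -0.001]
8 x [3.0, 0.1, 1.7] [-0.001, 0.005, -0.0]
```

>>> drive_tool(
  deltas=[
    [[1,0,0.5,0,0.01,0],[2,0,1,0,0.01,0],[3.2,0,1.7,0,0.007,0],[3.2,0,1.7,0,0.004,0],[3.2,0,1.7,0,0.004,0],[3.2,0,1.7,0,0.004,0],[3.2,0,1.7,0,0.003,0],[0,0,0,0,0,0]],
  ],
)

```text
time: 21.32
position: [0.5896, -0.0026, 0.0971]
tool_rot: [0.966, -0.03, 0.257, 0.004]
ft_force: [0.1, 0.4, 0.8]
grip_width: 0.0346
grip_force: 0.0
```

Run:
```python
from h import *
o=sensors.get_obs();print(o["position"],o["tool_rot"],o["q"].round(3),o["ft_force"])
rows(now(),tip(-4,-45,77,.52),4)
```

```text
[ 0.58960018 -0.00264542  0.09706313] [ 0.96589811 -0.03009385  0.25714054  0.00373487] [-0.241  0.648  2.013  1.878  0.102 -0.463] [0.08970013 0.35728117 0.78950095]
4 x [1.0, 0.3, 0.9] [-0.002, -0.0, -0.001]
```

>>> drive_tool(
  deltas=[
    [[1.5,0.2,1.1,0,0,0],[1.5,0.2,1.1,0,0,0],[1.5,0.2,1.1,0,0,0],[1.5,0.2,1.1,0,0,0],[0,0,0,0,0,0]],
  ],
)

```text
time: 21.73
position: [0.5963, -0.0038, 0.0962]
tool_rot: [0.966, -0.03, 0.257, 0.004]
ft_force: [-0.3, -0.0, -0.1]
grip_width: 0.0345
grip_force: 0.2
```

Run:
```python
from h import *
o=sensors.get_obs();print(o["position"],o["tool_rot"],o["q"].round(3),o["ft_force"])
t=o["position"]+.022*now()[:3,2]; print("tip rel",R.from_euler('z',-A).apply(t-[.6125,.04,0]))
rows(now(),tip(-60,-45,110,.5),4)
rows(now(),tip(-60,-45,110,.2),4)
```

```text
[ 0.5962552  -0.00376417  0.09618828] [ 0.96599686 -0.03002051  0.25677827  0.00370778] [-0.24   0.653  1.996  1.758  0.098 -0.341] [-0.31445889 -0.01323876 -0.10254107]
tip rel [-0.00260521 -0.0445052   0.07709002]
4 x [-8.4, 0.0, -14.2] [-0.002, -0.005, -0.001]
4 x [-8.3, 0.0, -13.1] [-0.002, -0.08, -0.0]
```

>>> drive_tool(
  deltas=[
    [[-8.4,0,-14,0,0,0],[-8.4,0,-14,0,0,0],[-8.4,0,-14,0,0,0],[-8.4,0,-14,0,0,0],[0,0,0,0,0,0],[0,0,0,0,0,0]],
  ],
)

```text
time: 22.23
position: [0.5391, -0.0006, 0.1284]
tool_rot: [0.966, -0.03, 0.257, 0.004]
ft_force: [-0.4, 1.0, -1.2]
grip_width: 0.0348
grip_force: 0.0
```

Run:
```python
from h import *
o=sensors.get_obs();print(o["position"],o["tool_rot"],o["q"].round(3))
d=cam("wrist");cv2.imwrite("pics/w7.png",cv2.resize(d["img"],(800,600),interpolation=cv2.INTER_CUBIC)[:,:,::-1])
s=np.array([.6125,.04,0]);f=R.from_euler('z',A)
L=np.array([(0,98,55),(0,-98,55),(5,-13,53.5),(5,-77,53.5),(5,-13,86.5),(5,-77,86.5),(40,-98,165)])/1e3
print((proj(d,s+f.apply(L))*1.25).round(0).tolist())
```

```text
[ 0.53914779 -0.00061875  0.12844226] [ 0.96595032 -0.03033409  0.25691625  0.00372224] [-0.268  0.55   2.122  1.919  0.116 -0.526]
[[147.0, 264.0], [501.0, 263.0], [347.0, 256.0], [462.0, 256.0], [338.0, 232.0], [471.0, 232.0], [562.0, 40.0]]
```

View pics/w7.png

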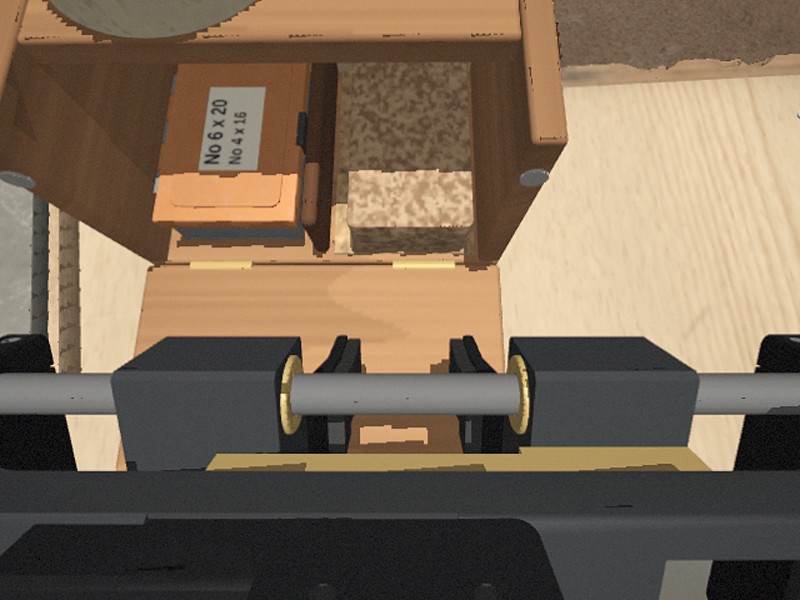

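The block lies flat inside the cork bay. Its front face is at rows 227–253, columns 349–471, behind the sill line at row 266, and the screw box is undisturbed. For closing I'll return upright, grip the pull's sides with just the fingertips, lift the door, then push it shut from outside.

Run:
```python
from h import *
a=tip(-60,-30,125,.36);b=tip(-124,0,130,0)
rows(now(),a,8);rows(a,b,6)
```

```text
8 x [1.2, -1.9, -1.8] [-0.001, -0.02, -0.0]
6 x [-9.0, -5.0, -3.0] [0.0, -0.06, 0.0]
```

>>> drive_tool(
  deltas=[
    [[1.2,-2,-2,0,-0.02,0],[1.2,-2,-2,0,-0.02,0],[1.2,-2,-2,0,-0.02,0],[1.2,-2,-2,0,-0.02,0],[1.2,-2,-2,0,-0.02,0],[1.2,-2,-2,0,-0.02,0],[1.2,-2,-2,0,-0.02,0],[1.2,-2,-2,0,-0.02,0]],
  ],
  gripper=75,
)

```text
time: 22.95
position: [0.5419, 0.0125, 0.1387]
tool_rot: [0.977, -0.028, 0.21, -0.005]
ft_force: [0.1, 1.4, 0.1]
grip_width: 0.0646
grip_force: 0.0
```

Run:
```python
from h import *
o=sensors.get_obs();print(o["position"],o["tool_rot"],o["q"].round(3))
rows(now(),tip(-124,0,110,0),8)
```

```text
[0.54189561 0.01250714 0.13872626] [ 0.97721469 -0.02832666  0.21030554 -0.00454268] [-0.232  0.513  2.041  0.492  0.196  0.931]
8 x [-7.0, -4.0, -0.8] [-0.003, -0.053, 0.0]
```

>>> drive_tool(
  deltas=[
    [[-7,-4,-1,-0.003,-0.053,0],[-7,-4,-1,-0.003,-0.053,0],[-7,-4,-1,-0.003,-0.053,0],[-7,-4,-1,-0.003,-0.053,0],[-7,-4,-1,-0.003,-0.053,0],[-7,-4,-1,-0.003,-0.053,0],[-7,-4,-1,-0.003,-0.053,0],[-7,-4,-1,-0.003,-0.053,0]],
  ],
)

```text
time: 23.62
position: [0.4888, 0.0479, 0.1338]
tool_rot: [1.0, -0.029, 0.002, 0.001]
ft_force: [-1.5, -0.0, 1.0]
grip_width: 0.0651
grip_force: 0.0
```

>>> drive_tool(
  deltas=[
    [[0,0,0,0,0,0],[0,0,0,0,0,0]],
  ],
)

```text
time: 23.78
position: [0.4892, 0.0478, 0.1337]
tool_rot: [1.0, -0.029, 0.004, 0.001]
ft_force: [-1.0, 0.0, -0.5]
grip_width: 0.0652
grip_force: 0.0
```

Run:
```python
from h import *
o=sensors.get_obs();print(o["time"],o["position"],o["tool_rot"],o["q"].round(3),o["grip_width"])
rows(now(),tip(-125,0,43,0),4)
```

```text
23.7833 [0.4892259  0.04780592 0.13372107] [ 9.99583214e-01 -2.85228973e-02  4.42542162e-03  5.07320961e-04] [-0.13   0.526  1.872 -0.     0.735  1.498] 0.06519569430873677
4 x [-0.5, 0.0, 17.2] [0.0, -0.002, 0.001]
```

>>> drive_tool(
  deltas=[
    [[-0.5,0,17,0,-0.002,0.001],[-0.5,0,17,0,-0.002,0.001],[-0.5,0,17,0,-0.002,0.001],[-0.5,0,17,0,-0.002,0.001],[0,0,0,0,0,0]],
  ],
)

```text
time: 24.2
position: [0.4846, 0.0476, 0.0635]
tool_rot: [1.0, -0.031, -0.003, 0.0]
ft_force: [-0.3, 0.3, 0.6]
grip_width: 0.065
grip_force: 0.0
```

>>> drive_tool(
  deltas=[
    [[0,0,0,0,0,0],[0,0,0,0,0,0],[0,0,0,0,0,0],[0,0,0,0,0,0],[0,0,0,0,0,0],[0,0,0,0,0,0]],
  ],
  gripper=0,
  squeeze=25,
)

```text
time: 24.7
position: [0.4869, 0.049, 0.067]
tool_rot: [0.999, -0.032, 0.001, -0.001]
ft_force: [1.1, 6.6, 0.6]
grip_width: 0.0434
grip_force: 25.0
```

>>> drive_tool(
  deltas=[
    [[0,0,-11,0,0,0],[1,0,-11,0,0,0],[2,0,-11,0,0,0],[2.6,0,-10.5,0,0,0],[3.8,0,-10.3,0,0,0],[4.6,0,-10,0,0,0]],
  ],
)

```text
time: 25.2
position: [0.5002, 0.0482, 0.1304]
tool_rot: [1.0, -0.031, -0.0, -0.001]
ft_force: [2.5, 4.3, -6.7]
grip_width: 0.0435
grip_force: 25.0
```

>>> drive_tool(
  deltas=[
    [[5.5,0,-9.5,0,0,0],[6.2,0,-9.1,0,0,0],[7,0,-8.5,0,0,0],[7.8,0,-7.8,0,0,0],[8.4,0,-7,0,0,0],[9,0,-6.4,0,0,0],[0,0,0,0,0,0]],
  ],
)

```text
time: 25.78
position: [0.5436, 0.0455, 0.1792]
tool_rot: [1.0, -0.031, -0.001, -0.001]
ft_force: [-2.4, 4.1, 5.7]
grip_width: 0.0434
grip_force: 25.0
```

Run:
```python
from h import *
o=sensors.get_obs();print(o["time"],o["position"],o["tool_rot"],o["ft_force"],o["grip_width"],o["grip_force"])
t=o["position"]+(.022-.006)*now()[:3,2]; p=R.from_euler('z',-A).apply(t-[.6125,.04,0.055]);print(p,np.hypot(p[0],p[2]),np.degrees(np.arctan2(-p[0],p[2])))
```

```text
25.7833 [0.54363576 0.04552435 0.17917894] [ 9.99516404e-01 -3.10627184e-02 -1.19726526e-03 -7.95385113e-04] [-2.41307972  4.11394454  5.72525675] 0.04344908822666338 25.001541674137115
[-0.06911265  0.0013057   0.10817901] 0.12837155740773892 32.57341148700359
```

>>> drive_tool(
  deltas=[
    [[9.5,0,-5.4,0,0,0],[10,0,-4.8,0,0,0],[10.2,0,-3.8,0,0,0],[10.5,0,-2.9,0,0,0],[0,0,0,0,0,0]],
  ],
)

```text
time: 26.2
position: [0.5843, 0.043, 0.1964]
tool_rot: [1.0, -0.031, -0.0, -0.001]
ft_force: [-2.0, 4.1, 6.8]
grip_width: 0.0432
grip_force: 25.0
```

>>> drive_tool(
  deltas=[
    [[7,0,-1.2,0,0,0],[7,0,-0.7,0,0,0],[6,0,0,0,0,0],[0,0,0,0,0,0]],
  ],
)

```text
time: 26.53
position: [0.6048, 0.0417, 0.1995]
tool_rot: [1.0, -0.031, 0.001, -0.001]
ft_force: [-3.2, 3.7, 9.8]
grip_width: 0.0436
grip_force: 25.0
```

Run:
```python
from h import *
o=sensors.get_obs();print(o["time"],o["position"],o["tool_rot"],o["ft_force"],o["grip_width"],o["grip_force"])
t=o["position"]+(.022-.006)*now()[:3,2]; p=R.from_euler('z',-A).apply(t-[.6125,.04,0.055]);print(p)
```

```text
26.5333 [0.60484271 0.04172956 0.19949248] [ 9.99521189e-01 -3.09181336e-02  1.03509669e-03 -6.23988921e-04] [-3.17860819  3.69833316  9.75331237] 0.043564835006569415 25.00380277633667
[-0.00771662  0.00127664  0.12849252]
```

>>> drive_tool(
  deltas=[
    [[2,0,0,0,0,0],[2,0,0,0,0,0],[1,0,0,0,0,0],[0,0,0,0,0,0]],
  ],
)

```text
time: 26.87
position: [0.609, 0.0415, 0.1997]
tool_rot: [1.0, -0.031, 0.001, -0.001]
ft_force: [-2.1, 4.3, 11.9]
grip_width: 0.0433
grip_force: 25.0
```

>>> drive_tool(
  deltas=[
    [[0,0,-0.5,0,0,0],[0,0,0,0,0,0],[0,0,0,0,0,0],[0,0,0,0,0,0]],
  ],
  gripper=75,
)

```text
time: 27.2
position: [0.6091, 0.04, 0.1972]
tool_rot: [1.0, -0.031, -0.0, 0.001]
ft_force: [-0.4, -0.7, -0.3]
grip_width: 0.0614
grip_force: 0.0
```

>>> drive_tool(
  deltas=[
    [[0,0,-10,0,0,0],[0,0,-25,0,0,0],[-15,0,-5,0,0,0],[-30,0,0,0,0,0],[0,0,0,0,0,0],[0,0,0,0,0,0],[0,0,0,0,0,0]],
  ],
  gripper=0,
)

```text
time: 27.78
position: [0.5651, 0.0429, 0.238]
tool_rot: [1.0, -0.031, 0.001, 0.0]
ft_force: [0.1, -0.7, -0.1]
grip_width: 0.0269
grip_force: 0.0
```

Run:
```python
from h import *
o=sensors.get_obs();print(o["time"],o["position"],o["tool_rot"],o["grip_width"])
rows(now(),tip(-40,0,168,0),4)
```

```text
27.7833 [0.56507539 0.0428691  0.23803516] [ 9.99521201e-01 -3.09335725e-02  5.25224898e-04  4.54162523e-04] 0.026918659629865362
4 x [1.9, -0.0, 12.0] [0.0, -0.0, -0.0]
```

>>> drive_tool(
  deltas=[
    [[0,0,16,0,0,0],[0,0,16,0,0,0],[0,0,16,0,0,0],[0,0,0,0,0,0],[10,0,0,0,0,0],[8,0,0,0,0,0],[4,0,0,0,0,0],[0,0,0,0,0,0]],
  ],
)

```text
time: 28.45
position: [0.5886, 0.0414, 0.1905]
tool_rot: [1.0, -0.031, 0.001, 0.0]
ft_force: [0.6, -0.2, 0.7]
grip_width: 0.0004
grip_force: 0.0
```

>>> drive_tool(
  deltas=[
    [[1.5,0,0,0,0,0],[1.5,0,0,0,0,0],[1.5,0,0,0,0,0],[0,0,0,0,0,0]],
  ],
)

```text
time: 28.78
position: [0.5901, 0.0415, 0.1895]
tool_rot: [1.0, -0.031, -0.001, 0.0]
ft_force: [-2.1, 0.6, 2.3]
grip_width: 0.0004
grip_force: 0.9
```

>>> drive_tool(
  deltas=[
    [[2,0,0,0,0,0],[2,0,0,0,0,0],[2,0,0,0,0,0],[0,0,0,0,0,0]],
  ],
)

```text
time: 29.12
position: [0.5908, 0.0416, 0.189]
tool_rot: [1.0, -0.03, -0.008, 0.0]
ft_force: [-12.3, -0.5, 8.8]
grip_width: 0.0004
grip_force: 6.0
```

>>> drive_tool(
  deltas=[
    [[2,0,0,0,0,0],[2,0,0,0,0,0],[0,0,0,0,0,0]],
  ],
)

```text
time: 29.37
position: [0.591, 0.0416, 0.189]
tool_rot: [0.999, -0.03, -0.012, 0.0]
ft_force: [-19.8, -0.6, 14.5]
grip_width: 0.0004
grip_force: 9.6
```

>>> drive_tool(
  deltas=[
    [[-10,0,0,0,0,0],[-25,0,0,0,0,0],[-20,0,-20,0,0,0],[0,0,-35,0,0,0],[0,0,-35,0,0,0],[0,0,0,0,0,0],[0,0,0,0,0,0]],
  ],
)

```text
time: 29.95
position: [0.5478, 0.0441, 0.2822]
tool_rot: [1.0, -0.031, 0.003, 0.001]
ft_force: [-0.3, 0.7, -0.4]
grip_width: 0.0007
grip_force: 0.0
```

Run:
```python
from h import *
o=sensors.get_obs();print(o["time"],o["position"],o["ft_force"])
c=cam("scene");b=cv2.imread("pics/scene0.png")[:,:,::-1]
D=np.abs(c["img"].astype(int)-b).sum(2)
for n,(u0,v0,u1,v1) in dict(oil=(210,315,302,358),glue=(325,345,360,408),tin=(383,146,422,182)).items():
    print(n,(D[v0:v1,u0:u1]>90).mean().round(3))
# shut-door check: dark pull's top in scene and wrist cameras vs prediction at theta 0 and .1
w=cam("wrist");f=R.from_euler('z',A);s=np.array([.6125,.04,0])
for th in(0,.05,.1):
    p=[-132*np.sin(th)-6*np.cos(th),0,55+132*np.cos(th)-6*np.sin(th)]
    print(th,proj(c,s+f.apply(np.array(p)/1e3)),proj(w,s+f.apply(np.array(p)/1e3)))
m=(w["img"].max(2)<95)&(w["img"][...,0]>w["img"][...,2]*1.25);m[230:]=0
n,l,st,ce=cv2.connectedComponentsWithStats(m.astype(np.uint8))
for i in range(1,n):
    if st[i,4]>150: print(st[i],ce[i])
g=cv2.cvtColor(c["img"],cv2.COLOR_RGB2HSV)[135:240,375:440]
mm=(g[...,1]<45)&(g[...,2]>90);print("mug px",mm.sum(),cv2.boundingRect(mm.astype(np.uint8)))
save(w,"wf")
```

```text
29.95 [0.54784202 0.04408535 0.28218702] [-0.32731787  0.7276755  -0.38792302]
oil 0.0
glue 0.0
tin 0.137
0 [[292.21368311 207.02655614]] [[322.9501109 158.9344257]]
0.05 [[295.38012122 208.0590036 ]] [[322.95417541 169.21869777]]
0.1 [[298.54567132 209.19410879]] [[322.95861523 179.22171694]]
[ 195   76  254   72 4923] [328.13893967 112.72983953]
[288 147  61   6 167] [318.81437126 148.10179641]
[627 156  13  35 365] [633.43287671 173.72328767]
mug px 1694 (7, 38, 56, 64)
```

Run:
```python
from h import *
def cen(im):
    h=cv2.cvtColor(im,cv2.COLOR_RGB2HSV)[140:172,380:425]; m=(h[...,0]>60)&(h[...,0]<95)&(h[...,1]>100)
    return m.sum(),np.argwhere(m).mean(0) if m.any() else 0
a=cen(cam("scene")["img"].copy());b=cen(cv2.imread("pics/scene0.png")[:,:,::-1].copy());print(a,b)
if np.abs(a[1]-b[1]).max()<2: print(ticket.hand_in())
```

```text
(np.int64(58), array([18.9137931 , 22.25862069])) (np.int64(62), array([18.98387097, 22.22580645]))
the job is handed in; nothing more can be done
None
```

The job is handed in. The mug is moved aside upright, the sanding block is flat in the cork bay, the door closed until it hit a hard stop, and the screw box, oilstone, glue bottle and wax tin appear undisturbed (about 30 s of the 72 s used).

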